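# Set a student polarimeter's analyser to its 90 degree mark

### The arm

A 6-joint arm with a two-finger parallel gripper is mounted at the origin on the work surface. World frame = base frame: x ahead of the robot, y to its left, z up, the work surface at z = 0. Lengths are in mm, angles in rad, forces in N, time in s.
With the tool pointing down it reaches from about 300 to 775 mm from the base axis. Payload 14.6 kg.
Tool frame: the origin (TCP) lies on the centre line of the jaws, within the pads' length; the fingertips stand 22 mm ahead of it and the grasp point (between the pads) lies 3 mm ahead of it (manip.tcp_to_tips is the distance from the TCP to the fingertips, in mm); z points along the fingers, y is the direction in which the jaws open and shut (so a half turn about z gives the same grasp; the last joint's range is limited). The gripper opens to 94 mm and grips with 3 to 60 N. Pads are 16 mm wide; open, the fingers measure 119 mm over their backs; the gripper's body (75 mm by 177 mm) begins 78 mm behind the grasp point.
Start: joints at [-1.297, 0.3, 1.521, -0, 1.321, -0.067], TCP at [183.825, -518.361, 227.446] pointing down, gripper open.
Joint ranges: [-3.03, 3.03], [-0.79, 2.21], [0.23, 2.52], [-1.04, 4.18], [0, 3.07], [-2.55, 2.55]. Speed limits (rad/s): [2.22, 2.22, 2.57, 3.14, 3.14, 3.14].

### API

Orientations are given as [roll, pitch, yaw] about the fixed x, y, z axes, in that order (R = Rz(yaw) Ry(pitch) Rx(roll)).
In Python, from cell import manip, vision, workorder gives the robot as it stands.
- The arm moves only by the tool carry_out, never from a script. Its argument "deltas" is a list of rows, each a list of 3 entries, a list of its own where there are three numbers: the shift along the tool's x, y, z in cm, then the turn about the tool's z in degrees, then the opening, from 0 (shut) to 1 (fully open). A call has 1 to 20 rows; each row shifts and turns the commanded pose from where the row before left it, along the tool's axes as they then stand; what a row does not reach is not made up. A row lasts 1/12 s, in which the tool goes at most 41.7 mm and 7.16 degrees, less where a joint would pass 70% of its speed; a pose out of reach is approached as far as the arm can. A call with a gripper value outside its range is refused whole. The fingers move at their own pace and stop on an object; "grip_force" is the grip in N (left out, the last holds). Time passes only in rows, so rows that do not move let the fingers close. It gives the time, the measured TCP pose, the force and the opening at its end, in the units of the state.
- manip.read_state(): the state, without advancing time (a new reading comes with each control period).
- vision.camera(name): name is "scene" or "side" or "wrist"; returns (picture, depth): 480x640x3 uint8, red, green, blue; 480x640 float32, mm along the optical axis (not along the pixel's ray), 0 where there is no reading.
- vision.calibration(name): a dict with "mtx" (3x3 intrinsics, pixels), "eye" and "orientation" of the camera in the world. Camera axes: x right, y down, z forward; pixel columns grow to the right and rows downward; lengths in mm; the calibration is good to about 2 mm. The wrist camera is an equidistant fisheye: a pixel r from the principal point sees the ray r / f radians off the axis. A picture is of the moment at which its call begins: read the wrist's pose just before it. calibration takes no time and is no camera call; for the wrist camera it gives the pose at the moment of the call.
- workorder.sign_off(): hands the job in, once; it reports no verdict.
The state is a dict: "clock": time; "joints": joint angles; "qd": joint speeds; "effort": joint torques, N m; "eef_pos": TCP position; "eef_rot": TCP orientation; "wrist_force": force on the tool from outside, world axes, zero at the start; "moment": the same for the moment, N m; "finger_gap": finger opening in mm.
Only numpy, scipy, OpenCV 4.12 (cv2) and the standard library are available. Lean on these libraries where they do the work, as an engineer would, in place of code of your own. Each camera call takes 0.05 s, during which the arm holds its last target.

### The job

Cross the polarimeter's analyser for its zero check: gently push the upright pin on the lever round the scale until the lever points at the 90 degree mark, the longest and widest line, half-way round, without running past it. Only push: do not pinch the pin or lever, do not shift, tip or lift the polarimeter, which stands loose on the table, and leave the things around it alone. Finish clear of everything.

Things in the scene. Friction and masses are not known exactly. Their poses are not given: they have to be found in the camera images.
- polarimeter: Student polarimeter, about 2.8 kg, loose on rubber feet: grey base 170 x 150 mm, 51 mm high, a column, and a level white scale plate of 90 mm radius, its top 171 mm above the table. Origin: centre of the underside, below the scale's centre. -x points to the 90 degree mark, +y to the 0 mark, -y to the 180 mark, z up. More than about 7 N sideways at the pin's height can tip it.
- analyser (a joint): Scale angle at which the lever points, rad: 0 at the 0 mark, 1.571 at the 90 degree mark, 3.142 at the 180 mark; it grows anticlockwise seen from above. It starts between 0.1 and 0.95. About 1 N at the pin moves it; no spring, it stays where it is left. The scale fills half the plate: a black line every 10 degrees, longer ones every 30, the longest and widest (36 x 5 mm) at 90.
- pin (a point): Upright bare-metal finger pin at the lever's end, 12 mm in diameter, reaching from 172 to 208 mm above the table; this point lies on its axis at 190 mm, 110 mm from the turning axis. The lever, itself the pointer, is a dark bar 5 mm wide and high from the black ring out to the pin, 176 to 181 mm above the table. The pin stands outside the scale plate, with free space below and around its circle.
- axis (a point): The vertical turning axis of the ring and centre of the scale, at 190 mm above the table. The black ring has 46 mm radius and is 185 mm high; the eye cup on it has 24 mm radius and its top is 200 mm above the table.
- mark90 (a point): Outer end of the 90 degree line on the scale plate's top, 89 mm from the axis and 171 mm above the table.
- vial_a: Loose clear capped sample vial, 20 mm in diameter, 74 mm high; origin at the centre of its underside. To be left alone.
- vial_b: Another vial like vial_a. To be left alone.
- bottle: Loose white bottle, 58 mm in diameter, about 165 mm high; origin at the centre of its underside. To be left alone.
- sharpener: Loose grey and black tub pencil sharpener, 49 mm in diameter, 64 mm high; origin at the centre of its underside. To be left alone.
Things that resemble listed ones, but are neither listed nor needed, are in the scene too. What is shaped like the polarimeter but green or yellow is not meant.

How it is judged (in metres and radians):
At the end, for the whole second after the job is handed in: The lever rests within 3 degrees (0.052 rad) of the 90 degree mark (joint 1.519 to 1.623) and is still; the polarimeter stands upright within 12 mm of its starting place; vials, bottle and sharpener are within 30 mm of theirs (value of joint analyser between 1.519 and 1.623 rad and velocity of joint analyser between -0.02 and 0.02 rad/s and distance of polarimeter from where it was at the start of the episode below 0.012 m and angle between polarimeter's own z axis and vertical below 0.03 rad and linear speed of polarimeter below 0.01 m/s and distance of each of vial_a, vial_b, bottle, sharpener from where it was at the start of the episode below 0.03 m); the robot touches nothing.
It fails at once if the lever ran past the 90 degree mark by more than 5 degrees (value of joint analyser above 1.658 rad).
It fails at once if the lever was pinched or forced (more than 15 N from the fingers on the ring, lever and pin) (contact force between the fingers and analyser above 15 N).
It fails at once if the polarimeter was shifted, lifted (over 12 mm) or tipped (over 0.08 rad) (distance of polarimeter from where it was at the start of the episode above 0.012 m or angle between polarimeter's own z axis and vertical above 0.08 rad).
It fails at once if a vial, the bottle or the sharpener was moved by more than 30 mm (distance of any of vial_a, vial_b, bottle, sharpener from where it was at the start of the episode above 0.03 m).
It also fails if it takes over 45 s, if anything falls off the work surface, if the arm or the gripper's body presses on something with over 40 N, if the wrist force passes 120 N, or if a joint passes its speed limit or range.

## Working session

There is one attempt and no reset: what is moved stays moved. The work goes in short steps, Python scripts to look and compute and a tool call to move; the robot and the scene stay as the last step left them, time stands still between calls to the robot, and variables do not carry over. Pictures are saved under pics/ and viewed, and the job is handed in when it is done.

Besides the shell and the picture viewer there is one more tool, called after "Call:" by a JSON object that holds its "fn" and its "kwargs", one argument or row to a line. carry_out: Moves the arm, as the interface text tells. Its arguments: {"type":"object","properties":{"deltas":{"type":"array","items":{"type":"array"}},"grip_force":{"type":"number"}},"required":["deltas"]}

```bash
mkdir -p pics; ls
python3 - <<'E'
from cell import manip, vision, workorder
import cv2,numpy as np
s=manip.read_state();print(s)
for n in("scene","side","wrist"):
    c=vision.calibration(n);print(n,c)
    p,d=vision.camera(n);cv2.imwrite(f"pics/{n}0.png",p[:,:,::-1]);np.savez(f"pics/{n}0.npz",p=p,d=d)
E
```

```text
pics
{'clock': 0.0, 'joints': array([-1.29657227e+00,  3.00497053e-01,  1.52160165e+00,  2.42684282e-06,
        1.32070102e+00, -6.66263549e-02]), 'qd': array([-1.25314922e-03,  8.85930455e-05, -4.29899416e-05,  6.56097307e-04,
       -1.36901187e-04,  4.96988378e-04]), 'effort': array([ 9.37603181e-04, -5.31809020e+01, -3.52734375e+01,  7.08449632e-02,
        2.43866479e-02, -7.94778293e-05]), 'eef_pos': array([ 183.77614932, -518.1272083 ,  226.86338079]), 'eef_rot': array([-3.14038842e+00, -8.27082890e-05,  3.40849757e-01]), 'wrist_force': array([-1.19297164,  0.3065622 ,  0.22245528]), 'moment': array([ 0.03750818,  0.09208666, -0.01605114]), 'finger_gap': 94.20303081608652}
scene {'mtx': array([[436.59586693,   0.        , 322.67795572],
       [  0.        , 436.59586693, 250.13808718],
       [  0.        ,   0.        ,   1.        ]]), 'eye': array([ 652.45057934,  247.27691502, 1107.29056259]), 'orientation': array([-2.82230605e+00, -1.34653936e-03,  2.82839724e+00])}
side {'mtx': array([[535.03237021,   0.        , 313.27939234],
       [  0.        , 535.03237021, 241.51410097],
       [  0.        ,   0.        ,   1.        ]]), 'eye': array([ 912.92165635,  504.0557796 , 1022.33529554]), 'orientation': array([-2.50540309e+00,  1.08453384e-03,  2.60731285e+00])}
wrist {'mtx': array([[371.64829954,   0.        , 319.32063465],
       [  0.        , 371.64829954, 237.71695742],
       [  0.        ,   0.        ,   1.        ]]), 'eye': array([ 263.00125868, -490.26199226,  384.50718201]), 'orientation': array([ 2.85328565e+00,  8.37897567e-04, -1.23008913e+00])}
```

View pics/scene0.png

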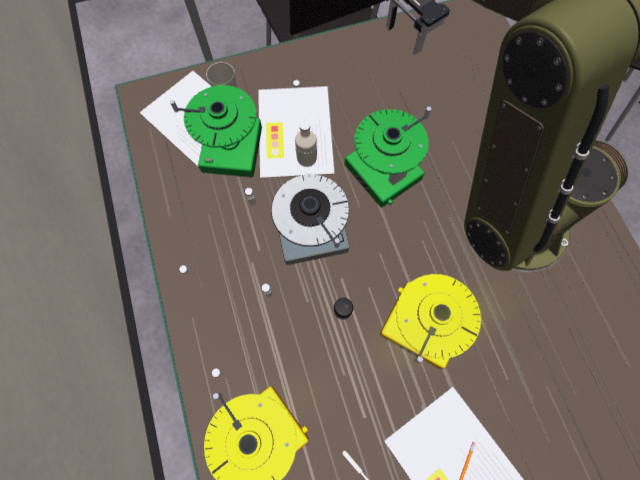

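View pics/side0.png

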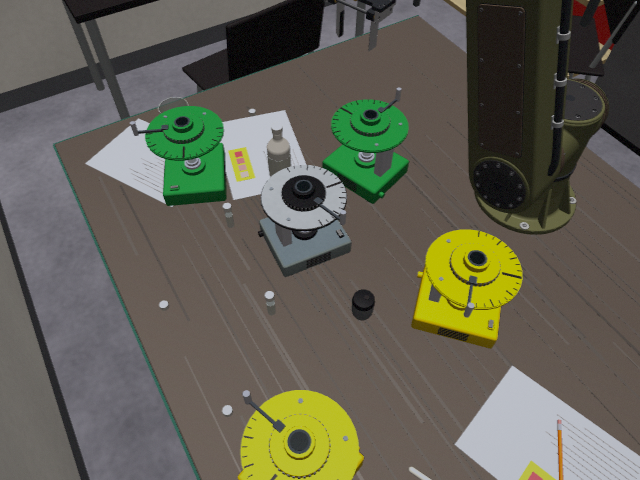

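View pics/wrist0.png

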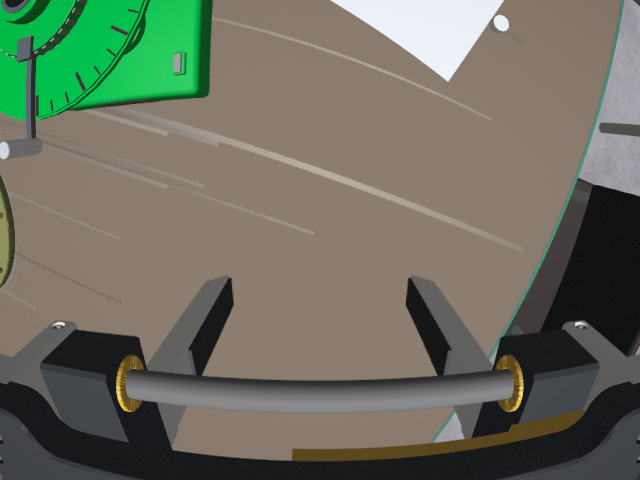

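```bash
cat > h.py <<'E'
from cell import manip, vision, workorder
import cv2,numpy as np
from scipy.spatial.transform import Rotation as R
def ray(n,u,v,c=None):
    c=c or vision.calibration(n);K=c["mtx"]
    d=np.array([(u-K[0,2])/K[0,0],(v-K[1,2])/K[1,1],1.])
    if n=="wrist":
        r=np.hypot(d[0],d[1]); d=np.array([d[0]/r*np.sin(r),d[1]/r*np.sin(r),np.cos(r)])
    return c["eye"],R.from_euler('xyz',c["orientation"]).as_matrix()@d
def onz(n,u,v,z,c=None):
    e,d=ray(n,u,v,c); return e+d*(z-e[2])/d[2]
def proj(n,P,c=None):
    c=c or vision.calibration(n);K=c["mtx"]
    q=R.from_euler('xyz',c["orientation"]).as_matrix().T@(np.array(P,float)-c["eye"])
    if n=="wrist":
        t=np.arctan2(np.hypot(q[0],q[1]),q[2]);h=np.hypot(q[0],q[1]);q=np.array([q[0]/h*t,q[1]/h*t,1])
    q=q/q[2];return K[0,0]*q[0]+K[0,2],K[1,1]*q[1]+K[1,2]
E
python3 - <<'E'
import cv2,numpy as np
a=cv2.imread("pics/scene0.png")[165:270,260:365];b=cv2.imread("pics/side0.png")[155:275,250:360]
cv2.imwrite("pics/c1.png",cv2.resize(a,(600,600),interpolation=cv2.INTER_CUBIC))
cv2.imwrite("pics/c2.png",cv2.resize(b,(550,600),interpolation=cv2.INTER_CUBIC))
E
```

```text
(no output)
```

View pics/c1.png

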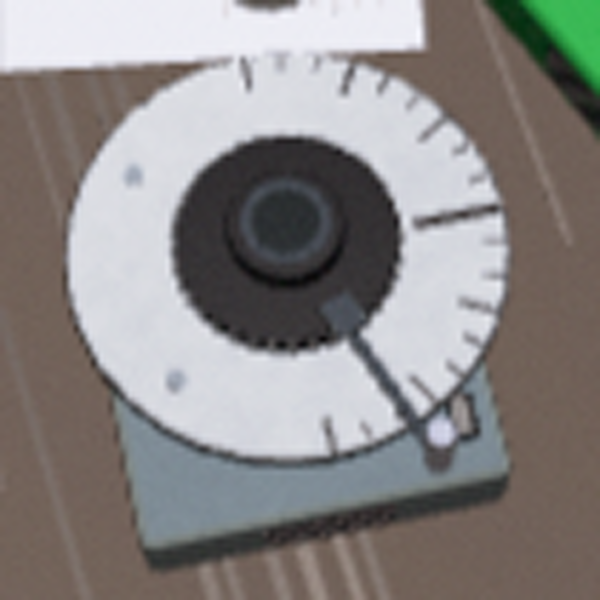

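View pics/c2.png

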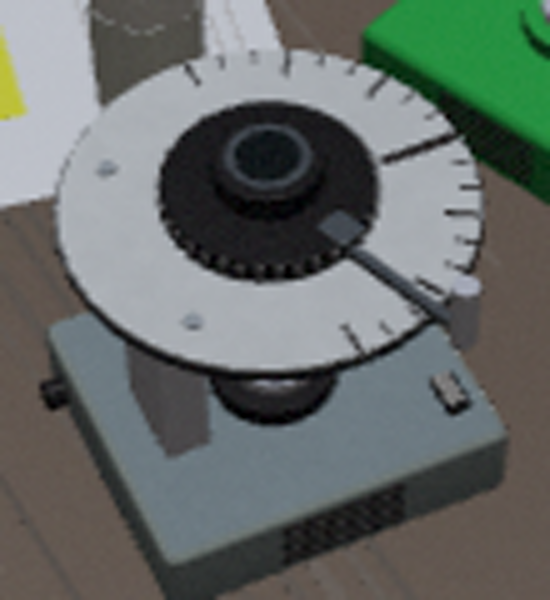

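```bash
cat > meas.py <<'E'
from h import *
import sys
def plate(n,p,center):
    hsv=cv2.cvtColor(p,cv2.COLOR_RGB2HSV)
    m=((hsv[...,2]>135)&(hsv[...,1]<40)).astype(np.uint8)
    return m
E
python3 - <<'E'
from h import *
for n,f,sz,off in(("scene",600/105,0,(260,165)),("side",5,0,(250,155))):
    p=np.load(f"pics/{n}0.npz")["p"]
    def W(cu,cv,z): 
        return onz(n,(cu+.5)/f-.5+off[0],(cv+.5)/f-.5+off[1],z)
    if n=="scene":
        pts=[(500,208),(415,222),(435,432),(442,430),(365,345)]
        rim=[(68,250),(120,390),(285,462),(509,250),(70,220),(140,110),(440,90),(480,150),(420,425)]
    else:
        pts=[(462,137),(384,160),(466,285),(466,285),(360,255)]
        rim=[(57,200),(100,310),(290,373),(140,85),(260,48),(440,115),(482,200),(440,305),(380,355)]
    a=W(*pts[0],171);b=W(*pts[1],171);pin=W(*pts[3],208);lv=W(*pts[4],181)
    r=np.array([W(*q,171)[:2] for q in rim])
    A=np.c_[2*r,np.ones(len(r))];s=np.linalg.lstsq(A,(r**2).sum(1),rcond=None)[0]
    rad=np.sqrt(s[2]+s[0]**2+s[1]**2);c=s[:2]
    print(n,"centre",c,rad,"mark",a[:2],b[:2],"pin",pin[:2],"lev",lv[:2])
    an=lambda q:np.degrees(np.arctan2(*(q[:2]-c)[::-1]))
    print(an(a),an(b),an(pin),an(lv),np.linalg.norm(a[:2]-c),np.linalg.norm(pin[:2]-c))
    print("res",np.linalg.norm(r-c,axis=1))
E
```

```text
scene centre [ 551.06390141 -153.34093367] 91.27469232738241 mark [ 463.97150162 -144.73894175] [ 499.1555667  -149.51403045] pin [522.72329596 -48.16586697] lev [ 536.60395949 -100.58612506]
174.3592724292118 175.78353958911867 105.08080077036499 105.32814688677868 87.51617202613295 108.92650996213408
res [91.14553804 91.5291606  91.63838676 88.85117958 91.76649999 89.58294083
 95.01810527 89.73280703 92.06406441]
side centre [ 549.64559779 -152.13569326] 90.46851285855011 mark [ 459.06172879 -143.2767254 ] [ 494.93584617 -149.04652529] pin [519.89272018 -47.52524795] lev [ 535.76684199 -101.55654062]
174.414320829107 176.76824446134987 105.87659666139427 105.34411345509776 91.01603504252616 108.75927084386096
res [90.05768026 89.67102173 90.54633361 90.22892765 92.1382579  89.58100124
 89.81112177 89.29819702 92.81902069]
```

Call:
{"fn": "carry_out", "kwargs": {
  "deltas": [
    [[0,0,-2],0,0],
    [[0,0,-2],0,0],
    [[0,0,-2],0,0],
    [[0,0,-2],0,0],
    [[0,0,-2],0,0],
    [[2,-1.26,0],0,0],
    [[2,-1.26,0],0,0],
    [[2,-1.26,0],0,0],
    [[2,-1.26,0],0,0],
    [[2,-1.26,0],0,0],
    [[2,-1.26,0],0,0],
    [[2,-1.26,0],0,0],
    [[2,-1.26,0],0,0],
    [[2,-1.26,0],0,0],
    [[2,-1.26,0],0,0],
    [[2,-1.26,0],0,0],
    [[2,-1.26,0],0,0],
    [[2,-1.26,0],0,0],
    [[0,0,0],0,0]
  ],
  "grip_force": 20
}}

```text
clock: 1.73
eef_pos: [375.7, -274.7, 327.4]
eef_rot: [-3.141, -0.0, 0.343]
wrist_force: [-0.1, -0.9, 0.1]
finger_gap: 0.3
```

Run:
```python
from h import *
c=vision.calibration("wrist");p,d=vision.camera("wrist");cv2.imwrite("pics/w1.png",p[:,:,::-1]);np.save("pics/w1c.npy",c,allow_pickle=True)
print(c["eye"])
```

```text
[ 454.75508182 -246.56274316  484.96818756]
```

View pics/w1.png

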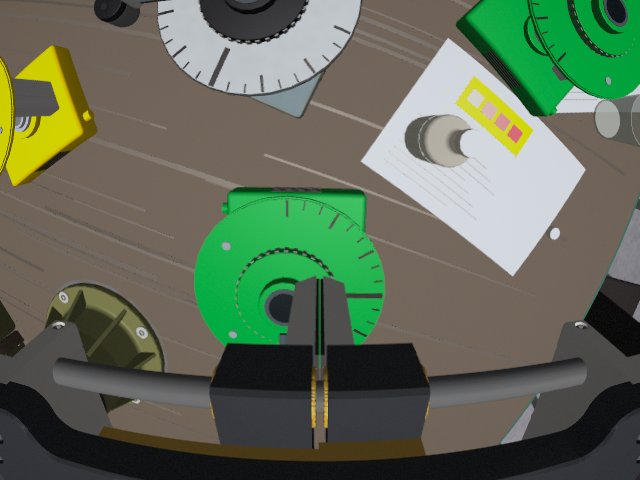

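The wrist view shows the white plate at the top, with its wide 90° line from about (229,49) to (212,83). I can use that to pin down the mark's direction.

Run:
```python
from h import *
c=np.load("pics/w1c.npy",allow_pickle=True).item()
p=cv2.imread("pics/w1.png")
cv2.imwrite("pics/w1c.png",cv2.resize(p[0:110,150:370],(800,400),interpolation=cv2.INTER_CUBIC))
C=np.array([550.3,-152.7])
for q in((229,49),(212,83),(361,5)):
    w=onz("wrist",*q,171,c)[:2];print(q,w,np.degrees(np.arctan2(*(w-C)[::-1])),np.linalg.norm(w-C))
# automatic: dark pixels in annulus on each camera, at z=171
for n,pic in(("wrist",p),("scene",cv2.imread("pics/scene0.png")),("side",cv2.imread("pics/side0.png"))):
    cc=c if n=="wrist" else vision.calibration(n)
    g=cv2.cvtColor(pic,cv2.COLOR_BGR2GRAY)
    res=[]
    for a in np.arange(165,186,.5):
        v=[]
        for r in np.arange(58,82,2):
            u=proj(n,[C[0]+r*np.cos(np.radians(a)),C[1]+r*np.sin(np.radians(a)),171],cc)
            if 0<=u[0]<639 and 0<=u[1]<479: v.append(cv2.getRectSubPix(g,(1,1),(float(u[0]),float(u[1])))[0,0])
        res.append((a,np.mean(v)))
    res=np.array(res);w=np.clip(np.median(res[:,1])-15-res[:,1],0,None);print(n,(w*res[:,0]).sum()/w.sum())
```

```text
(229, 49) [ 498.11632336 -149.89446989] 176.9225926658594 52.259038517227914
(212, 83) [ 465.64443051 -145.66097539] 175.24684804970934 84.94770929226522
(361, 5) [ 571.33341707 -242.05255392] -76.7538376511503 91.794790295966
wrist 174.78919315403422
scene 175.2411227154047
side 175.6879738438211
```

View pics/w1c.png

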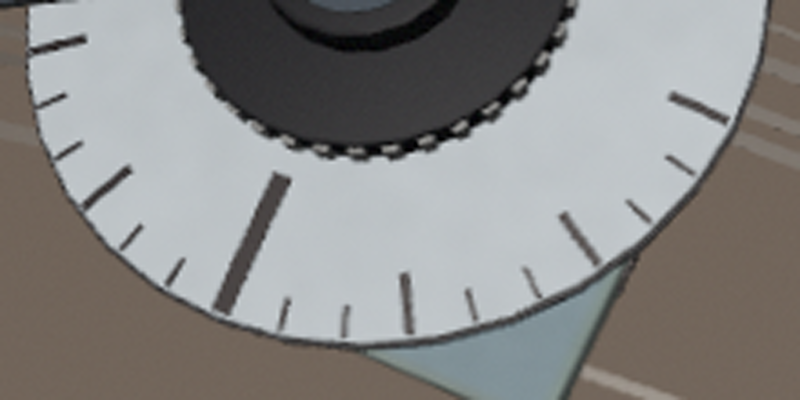

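Call:
{"fn": "carry_out", "kwargs": {
  "deltas": [
    [[2,-1.26,0],0,0],
    [[2,-1.26,0],0,0],
    [[2,-1.26,0],0,0],
    [[2,-1.26,0],0,0],
    [[2,-1.26,0],0,0],
    [[2,-1.26,0],0,0],
    [[2,-1.26,0],0,0],
    [[2,-1.26,0],0,0],
    [[2,-1.26,0],0,0],
    [[2,-1.26,0],0,0],
    [[2,-1.26,0],0,0],
    [[2,-1.26,0],0,0],
    [[2,-1.26,0],0,0],
    [[0,0,0],4.2,0],
    [[0,0,0],0,0]
  ]
}}

```text
clock: 3.03
eef_pos: [564.7, -35.9, 326.8]
eef_rot: [-3.141, 0.001, 0.265]
wrist_force: [-0.0, -0.9, 0.6]
finger_gap: 0.8
```

Run:
```python
from h import *
for n in("scene","side","wrist"):
    c=vision.calibration(n);p,d=vision.camera(n);cv2.imwrite(f"pics/{n}2.png",p[:,:,::-1]);np.save(f"pics/{n}2c.npy",c,allow_pickle=True)
a=cv2.imread("pics/scene2.png")[140:290,240:400];b=cv2.imread("pics/side2.png")[140:290,230:390]
cv2.imwrite("pics/cc2.png",np.hstack([cv2.resize(x,(400,375)) for x in(a,b)]))
```

```text
(no output)
```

View pics/wrist2.png

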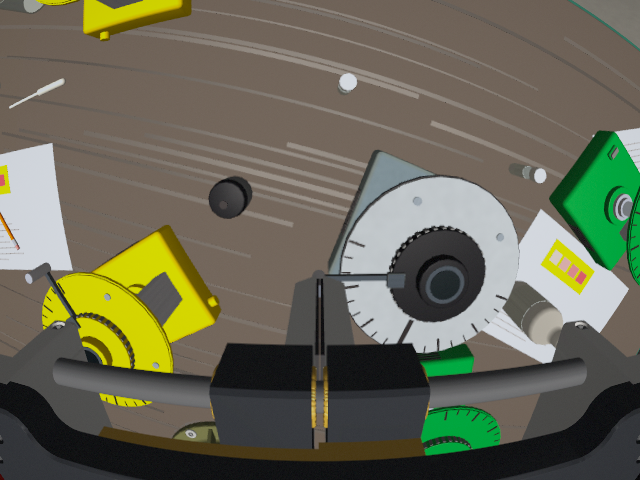

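View pics/cc2.png

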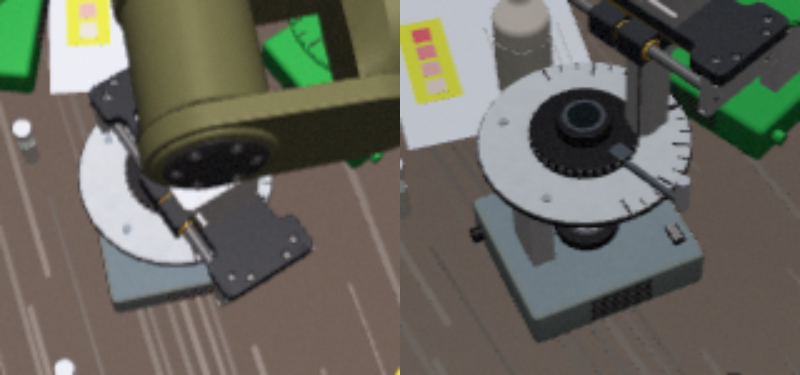

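Run:
```python
from h import *
c=np.load("pics/wrist2c.npy",allow_pickle=True).item()
print(proj("wrist",[521,-48,208],c),proj("wrist",[521,-48,190],c),proj("wrist",[564.7,-35.9,305],c),proj("wrist",[564.7,-35.9,186],c))
p=cv2.imread("pics/wrist2.png")
cv2.imwrite("pics/x.png",cv2.resize(p[160:370,260:530],(800,622))[:600])
```

```text
(np.float64(318.6083457678886), np.float64(292.22821006066494)) (np.float64(318.64281136828106), np.float64(283.45253643964566)) (np.float64(318.12304458344636), np.float64(291.8777376983461)) (np.float64(318.540478917027), np.float64(231.5781649006188))
```

View pics/x.png

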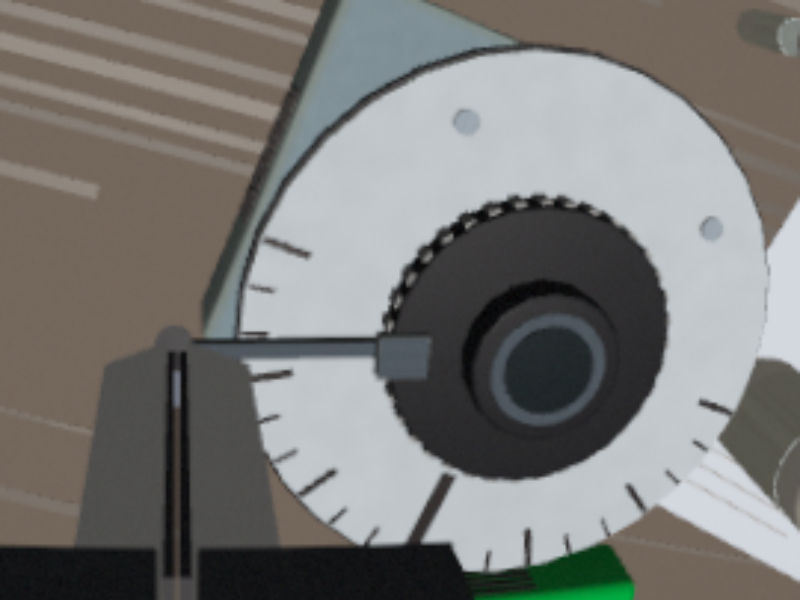

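Call:
{"fn": "carry_out", "kwargs": {
  "deltas": [
    [[0,0,2],0,0],
    [[0,0,2],0,0],
    [[0,0,2],0,0],
    [[0,0,2],0,0],
    [[0,0,2],0,0],
    [[0,0,1.9],0,0],
    [[-1,0,0],0,0],
    [[-0.8,0,0],0,0],
    [[-0.6,0,0],0,0],
    [[-0.4,0,0],0,0],
    [[0,0,0],0,0]
  ]
}}

```text
clock: 4.1
eef_pos: [537.1, -43.7, 209.4]
eef_rot: [3.141, -0.001, 0.267]
wrist_force: [0.1, -0.1, 0.4]
finger_gap: 0.4
```

Run:
```python
from h import *
ps=[]
for n,s in(("side",(180,260,290,370)),("wrist",(160,370,260,530))):
    c=vision.calibration(n);p,d=vision.camera(n);cv2.imwrite(f"pics/{n}3.png",p[:,:,::-1])
    ps.append(cv2.resize(p[s[0]:s[1],s[2]:s[3],::-1],(400,400 if n=="side" else 311)))
ps[1]=cv2.copyMakeBorder(ps[1],0,89,0,0,cv2.BORDER_CONSTANT)
cv2.imwrite("pics/cc3.png",np.hstack(ps))
print(manip.read_state()["eef_pos"],manip.read_state()["wrist_force"])
```

```text
[537.60505076 -43.39087309 209.10265429] [-0.13728327 -0.16120591 -0.0400155 ]
```

View pics/cc3.png

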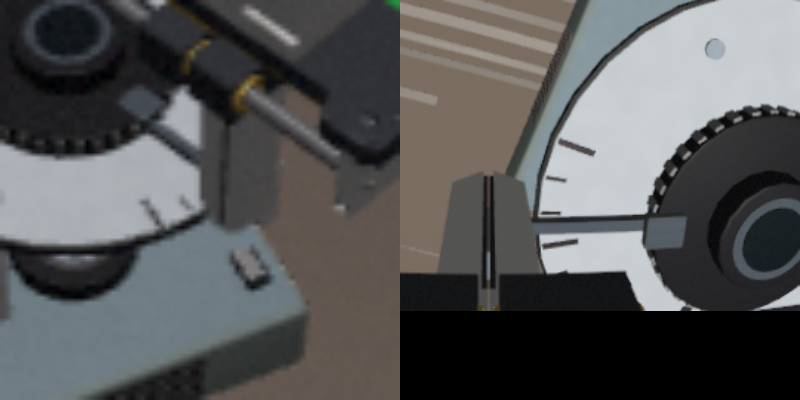

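Call:
{"fn": "carry_out", "kwargs": {
  "deltas": [
    [[-0.2,0,0],-1,0],
    [[-0.38,-0.04,0],-2,0],
    [[-0.38,-0.04,0],-2,0],
    [[-0.38,-0.04,0],-2,0],
    [[-0.38,-0.04,0],-2,0],
    [[-0.38,-0.04,0],-2,0],
    [[-0.38,-0.04,0],-2,0],
    [[-0.2,-0.02,0],-1,0],
    [[0,0,0],0,0]
  ]
}}

```text
clock: 4.95
eef_pos: [511.5, -50.6, 208.5]
eef_rot: [3.142, -0.0, 0.513]
wrist_force: [-0.1, 0.1, 0.5]
finger_gap: 0.1
```

```bash
cat > look.py <<'E'
from h import *
import sys
k=sys.argv[1];ps=[]
for n,s in(("side",(140,290,230,390)),("wrist",(140,350,260,530))):
    c=vision.calibration(n);p,d=vision.camera(n);cv2.imwrite(f"pics/{n}{k}.png",p[:,:,::-1]);np.save(f"pics/{n}{k}c.npy",c,allow_pickle=True)
    ps.append(cv2.resize(p[s[0]:s[1],s[2]:s[3],::-1],(400,400 if n=="side" else 311)))
ps[1]=cv2.copyMakeBorder(ps[1],0,89,0,0,cv2.BORDER_CONSTANT)
cv2.imwrite(f"pics/cc{k}.png",np.hstack(ps))
s=manip.read_state();C=np.array([550.5,-153.5]);t=s["eef_pos"][:2]-C
print(s["eef_pos"],np.degrees(s["eef_rot"]),s["wrist_force"],"lever if touching",np.degrees(np.arctan2(t[1],t[0]))+7.25,np.linalg.norm(t))
E
python3 look.py 4
```

```text
[511.6873438  -50.58749015 208.50890282] [ 1.79989834e+02 -8.66502561e-04  2.92898846e+01] [ 0.10157077 -0.6332228   0.0119673 ] lever if touching 117.9135790100481 109.98821284331498
```

View pics/cc4.png

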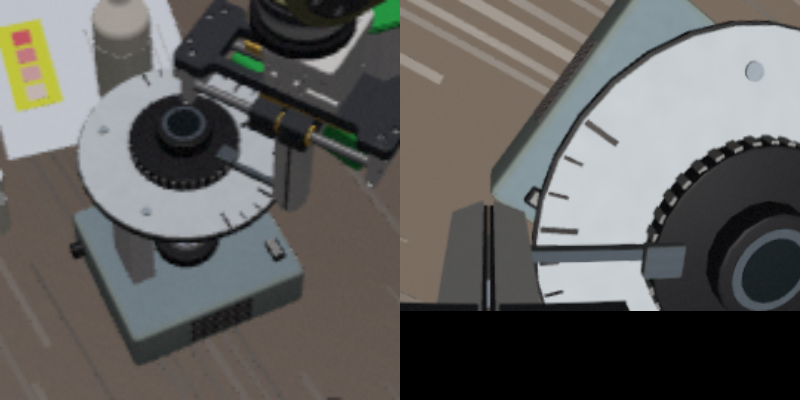

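Call:
{"fn": "carry_out", "kwargs": {
  "deltas": [
    [[-0.2,-0.02,0],-1,0],
    [[-0.38,-0.04,0],-2,0],
    [[-0.38,-0.04,0],-2,0],
    [[-0.38,-0.04,0],-2,0],
    [[-0.38,-0.04,0],-2,0],
    [[-0.38,-0.04,0],-2,0],
    [[-0.38,-0.04,0],-2,0],
    [[-0.38,-0.04,0],-2,0],
    [[-0.38,-0.04,0],-2,0],
    [[-0.38,-0.04,0],-2,0],
    [[-0.38,-0.04,0],-2,0],
    [[-0.38,-0.04,0],-2,0],
    [[-0.38,-0.04,0],-2,0],
    [[-0.38,-0.04,0],-2,0],
    [[-0.38,-0.04,0],-2,0],
    [[-0.38,-0.04,0],-2,0],
    [[-0.38,-0.04,0],-2,0],
    [[-0.38,-0.04,0],-2,0],
    [[-0.2,-0.02,0],-1,0],
    [[0,0,0],0,0]
  ]
}}

```text
clock: 6.72
eef_pos: [459.8, -94.7, 208.4]
eef_rot: [-3.142, 0.0, 1.141]
wrist_force: [0.8, 0.6, 0.1]
finger_gap: 0.6
```

```bash
python3 look.py 5
```

```text
[459.94051063 -94.52339041 208.48076207] [1.79989733e+02 5.77259666e-03 6.52739270e+01] [0.11999808 0.11812824 0.62728359] lever if touching 154.17592797107426 108.07063242607948
```

View pics/cc5.png

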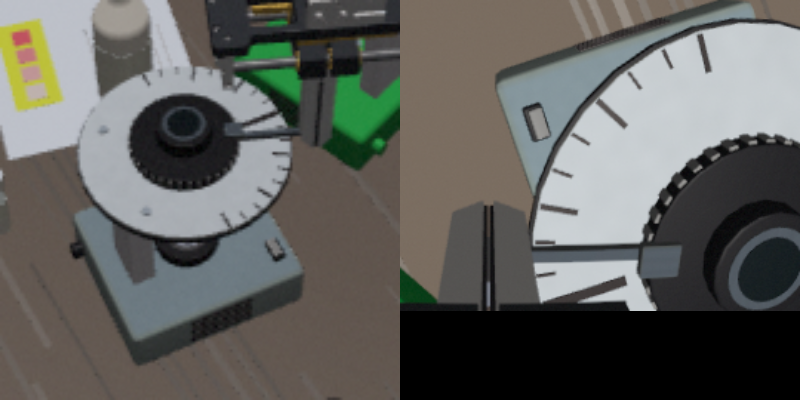

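Run:
```python
from h import *
c=np.load("pics/wrist5c.npy",allow_pickle=True).item()
p=cv2.imread("pics/wrist5.png")
cv2.imwrite("pics/x5.png",cv2.resize(p[230:360,320:480],(800,650),interpolation=cv2.INTER_CUBIC)[:600])
```

```text
(no output)
```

View pics/x5.png

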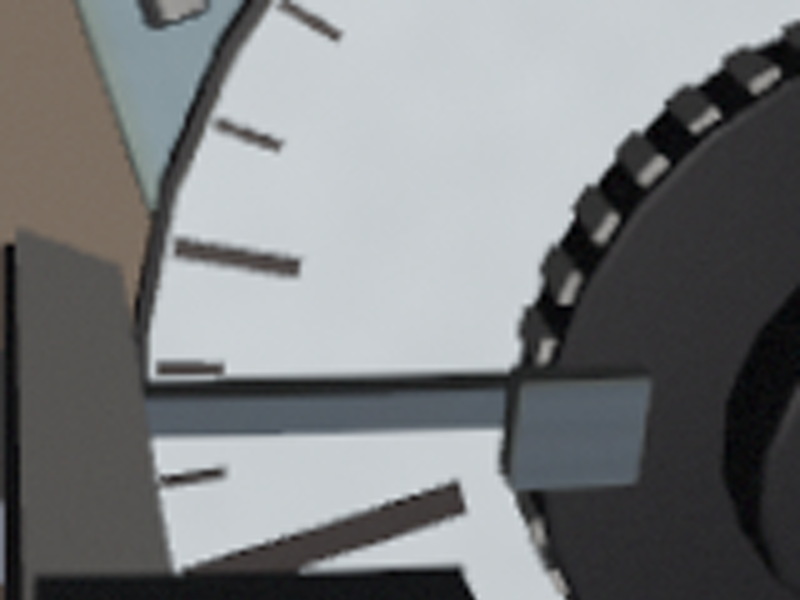

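```bash
cat > ang.py <<'E'
from h import *
def line(c,pts,z,f,off):
    a,b=[onz("wrist",(q[0]+.5)/f-.5+off[0],(q[1]+.5)/f-.5+off[1],z,c)[:2] for q in pts]
    d=a-b;return a.round(1),b.round(1),round(float(np.degrees(np.arctan2(d[1],d[0]))),2)
E
python3 - <<'E'
from ang import *
c=np.load("pics/wrist5c.npy",allow_pickle=True).item()
for nm,pts,z in(("lev",[(150,413),(500,402)],181),("60",[(178,247),(300,268)],171),("70",[(158,369),(223,370)],171),("80",[(162,482),(226,471)],171),("90",[(300,553),(464,497)],171)):
    print(nm,line(c,pts,z,5,(320,230)))
E
```

```text
lev (array([ 469.7, -115.4]), array([ 506.6, -132. ]), 155.77)
60 (array([ 479.5, -102.2]), array([ 491.4, -110.7]), 144.24)
70 (array([ 471.4, -115.6]), array([ 478.3, -119. ]), 153.5)
80 (array([ 465.9, -130. ]), array([ 473.5, -132. ]), 165.54)
90 (array([ 477.5, -147.1]), array([ 498.9, -148.9]), 175.3)
```

Call:
{"fn": "carry_out", "kwargs": {
  "deltas": [
    [[-0.2,-0.03,0],-1,0],
    [[-0.38,-0.05,0],-2,0],
    [[-0.38,-0.05,0],-2,0],
    [[-0.38,-0.05,0],-2,0],
    [[-0.38,-0.05,0],-2,0],
    [[-0.38,-0.05,0],-2,0],
    [[-0.38,-0.05,0],-2,0],
    [[-0.38,-0.05,0],-2,0],
    [[0,0,0],0,0],
    [[0,0,0],0,0]
  ]
}}

```text
clock: 7.65
eef_pos: [447.4, -120.4, 208.4]
eef_rot: [-3.142, 0.0, 1.401]
wrist_force: [0.4, -0.7, -0.1]
finger_gap: 0.5
```

```bash
python3 look.py 6
python3 - <<'E'
import cv2
p=cv2.imread("pics/wrist6.png")
cv2.imwrite("pics/x6.png",cv2.resize(p[230:350,320:480],(800,600),interpolation=cv2.INTER_CUBIC))
E
```

```text
[ 447.41461652 -120.26189856  208.42452607] [-1.79995168e+02  6.76567797e-04  8.02773727e+01] [-0.69443268  0.53617309 -0.04948882] lever if touching 169.37897997204786 108.31143833843436
```

View pics/x6.png

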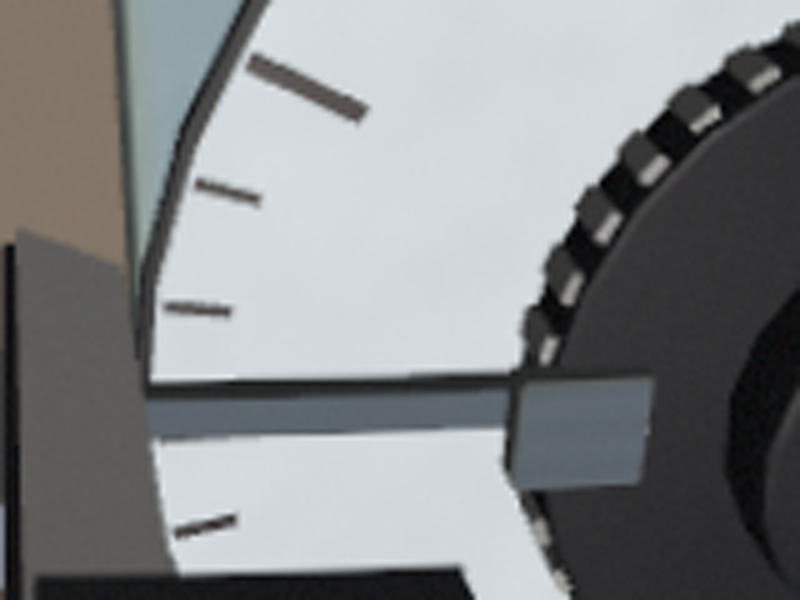

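View pics/cc6.png

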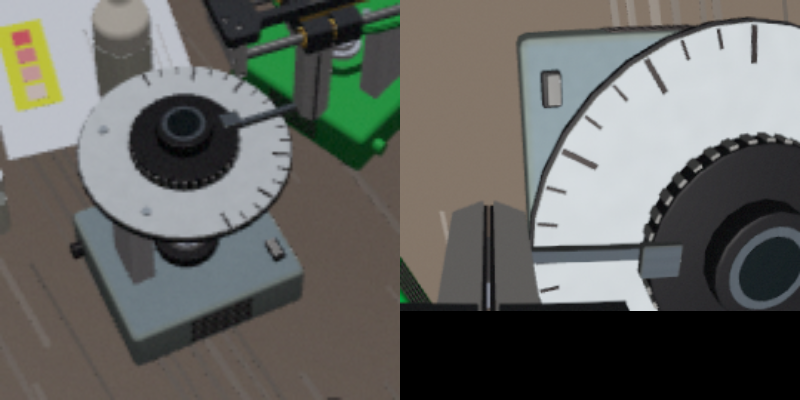

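Run:
```python
from ang import *
c=np.load("pics/wrist6c.npy",allow_pickle=True).item()
L=[]
for nm,pts,z in(("lev",[(150,415),(500,404)],181),("60",[(250,62),(366,115)],171),("70",[(196,184),(260,201)],171),("80",[(164,307),(231,312)],171),("100",[(176,533),(236,518)],171)):
    print(nm,line(c,pts,z,5,(320,230)))
```

```text
lev (array([ 462.3, -138.3]), array([ 502.3, -144.8]), 170.75)
60 (array([ 479.4, -102.2]), array([ 491.6, -110.7]), 145.38)
70 (array([ 471.5, -115.5]), array([ 478.4, -118.8]), 154.28)
80 (array([ 465.8, -130. ]), array([ 473.4, -132. ]), 164.93)
100 (array([ 463.2, -160.7]), array([ 470.7, -160. ]), -174.37)
```

Call:
{"fn": "carry_out", "kwargs": {
  "deltas": [
    [[-0.1,-0.01,0],-0.5,0],
    [[-0.14,-0.02,0],-0.75,0],
    [[-0.14,-0.02,0],-0.75,0],
    [[-0.14,-0.02,0],-0.75,0],
    [[-0.14,-0.02,0],-0.75,0],
    [[0,0,0],0,0],
    [[0,0,0],0,0]
  ]
}}

```text
clock: 8.33
eef_pos: [445.5, -126.9, 208.4]
eef_rot: [-3.141, 0.0, 1.463]
wrist_force: [-0.3, -0.1, -0.0]
finger_gap: 0.3
```

```bash
python3 look.py 7
python3 - <<'E'
import cv2
p=cv2.imread("pics/wrist7.png")
cv2.imwrite("pics/x7.png",cv2.resize(p[230:350,320:480],(800,600),interpolation=cv2.INTER_CUBIC))
E
```

```text
[ 445.5117395  -126.85028379  208.45528118] [-1.79996731e+02  4.03386956e-03  8.38125412e+01] [ 1.20040407 -0.33128894  0.19589301] lever if touching 173.00712898896893 108.31778347135008
```

View pics/x7.png

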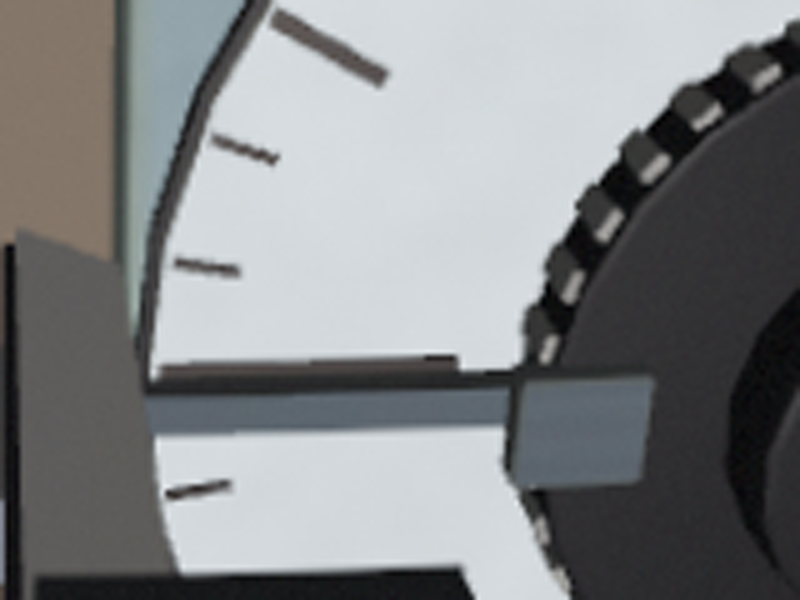

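Call:
{"fn": "carry_out", "kwargs": {
  "deltas": [
    [[0.5,-0.05,0],0,0],
    [[1.5,0,0],0,0],
    [[2,0,0],0,0],
    [[1,0,-1],0,0],
    [[0,0,-2],0,0],
    [[0,0,-2],0,0],
    [[0,0,-2],0,0],
    [[0,0,-2],0,0],
    [[0,0,-2],0,0],
    [[0,0,0],0,0]
  ]
}}

```text
clock: 9.27
eef_pos: [451.2, -77.0, 322.9]
eef_rot: [3.136, 0.001, 1.463]
wrist_force: [0.4, -0.3, 0.8]
finger_gap: 0.3
```

```bash
python3 look.py 8
python3 - <<'E'
import cv2
p=cv2.imread("pics/side8.png")
cv2.imwrite("pics/x8.png",cv2.resize(p[150:250,260:380],(720,600),interpolation=cv2.INTER_CUBIC))
E
```

```text
[450.46065505 -76.91303063 319.0100661 ] [1.79930902e+02 1.38794642e-02 8.38404154e+01] [-0.23703572 -0.89905562 -0.4978983 ] lever if touching 149.81347004645897 125.98981870347463
```

View pics/x8.png

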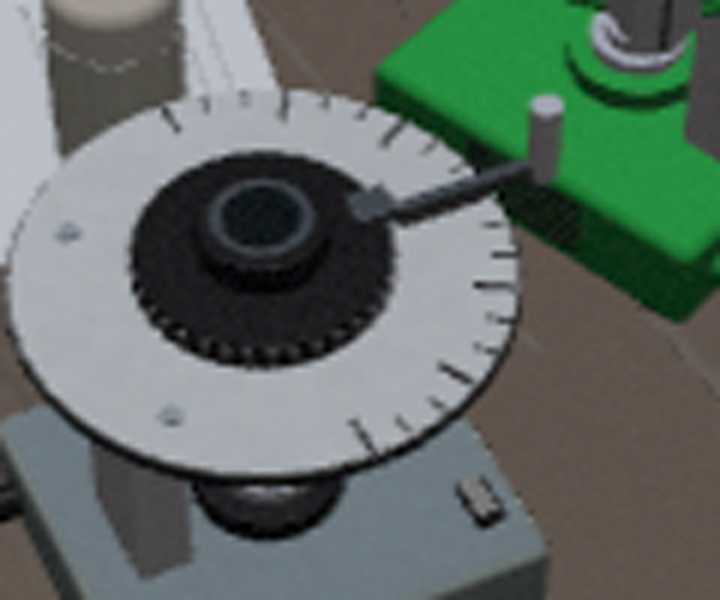

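View pics/wrist8.png

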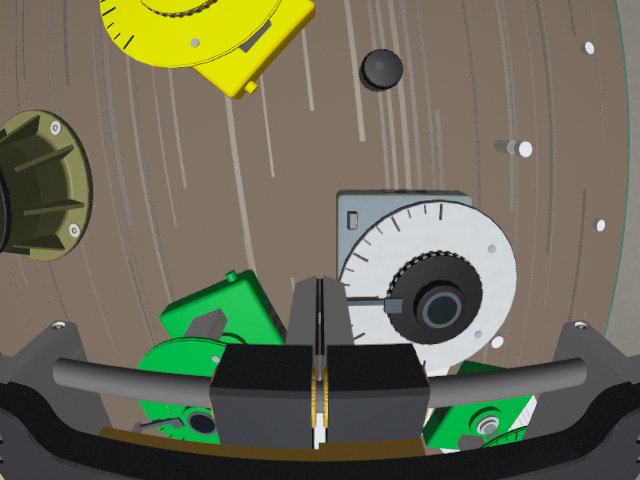

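Call:
{"fn": "carry_out", "kwargs": {
  "deltas": [
    [[-1,0,0],0,0],
    [[-2,0,0],0,0],
    [[-2,0,0],0,0],
    [[-2,0,0],0,0],
    [[-2,0,0],0,0],
    [[-2,0,0],0,0],
    [[-2,0,0],0,0],
    [[-2,0,0],0,0],
    [[-0.5,0,0],0,0],
    [[0,0,0],0,0],
    [[0,0,0],0,0],
    [[0,0,0],0,0]
  ]
}}

```text
clock: 10.37
eef_pos: [433.8, -230.5, 318.2]
eef_rot: [-3.141, -0.0, 1.464]
wrist_force: [-0.1, -0.3, -0.0]
finger_gap: 0.6
```

```bash
python3 look.py 9
```

```text
[ 433.86628655 -230.42164184  318.45690739] [ 1.79998130e+02 -3.41828660e-03  8.38851617e+01] [-0.53482117 -0.48569846  1.1556475 ] lever if touching -139.34456408642185 139.71528942130206
```

View pics/wrist9.png

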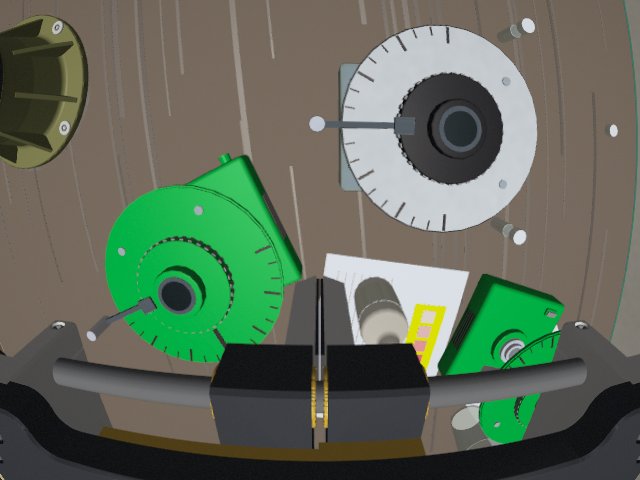

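Clear view of the whole scale now, with the pin at (317,124). I'll zoom in to measure it.

Run:
```python
import cv2
p=cv2.imread("pics/wrist9.png")
cv2.imwrite("pics/x9.png",cv2.resize(p[70:190,300:420],(600,600),interpolation=cv2.INTER_CUBIC))
```

```text
(no output)
```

View pics/x9.png

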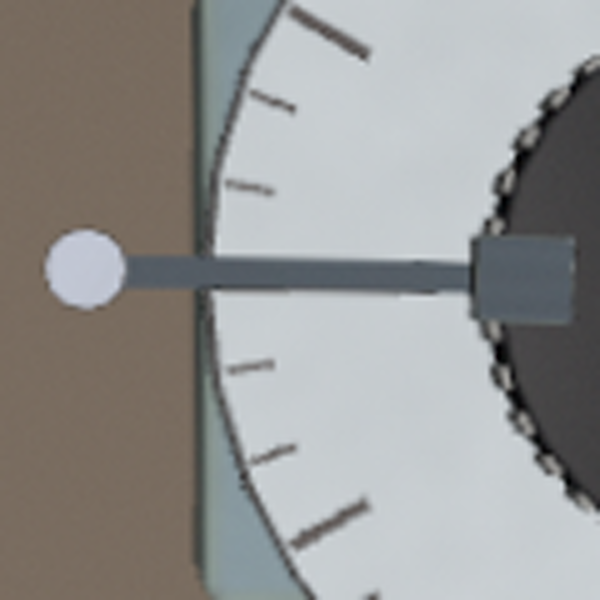

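Run:
```python
from ang import *
from scipy.optimize import least_squares
c=np.load("pics/wrist9c.npy",allow_pickle=True).item()
o=(300,70);f=5
W=lambda q,z:onz("wrist",(q[0]+.5)/f-.5+o[0],(q[1]+.5)/f-.5+o[1],z,c)[:2]
M={60:[(292,10),(369,55)],70:[(250,94),(295,108)],80:[(226,183),(274,191)],100:[(228,371),(274,363)],110:[(250,462),(296,449)],120:[(294,545),(368,503)]}
for k,v in M.items():
    print(k,line(c,v,171,5,o))
r=89
P=np.array([W(v[0],171) for v in M.values()]);K=np.radians(np.array(list(M)))
def g(s):
    a=s[2]+K-np.pi/2;return (P-np.c_[s[0]+s[3]*np.cos(a),s[1]+s[3]*np.sin(a)]).ravel()
s=least_squares(g,[550,-153,np.radians(175),89]).x;print("C",s[:2],np.degrees(s[2]),s[3],g(s).round(2))
print("lev",line(c,[(150,273),(460,278)],181,5,o))
pin=W((86,269),208);print("pin",pin)
# sides: lever outer part and pin dir from fit centre
for q in(pin,W((150,273),181),W((460,278),181)):
    print(np.degrees(np.arctan2(q[1]-s[1],q[0]-s[0]))%360,np.hypot(*(q-s[:2])))
```

```text
60 (array([ 479.8, -101.8]), array([ 491.5, -110.2]), 144.3)
70 (array([ 471.5, -115.3]), array([ 478.5, -118.2]), 157.46)
80 (array([ 466.1, -129.6]), array([ 473.7, -131.6]), 165.31)
100 (array([ 463.3, -160.4]), array([ 470.9, -159.8]), -175.41)
110 (array([ 465.4, -175.7]), array([ 473.2, -174.3]), -169.53)
120 (array([ 471.4, -190.2]), array([ 484.3, -184.3]), -155.59)
C [ 551.8281856  -153.37295865] 174.52828178880492 88.8449443163477 [ 0.28  0.   -0.15 -0.11 -0.13  0.07  0.01 -0.02 -0.41 -0.04  0.4   0.1 ]
lev (array([ 452. , -143.3]), array([ 500.9, -148.2]), 174.23)
pin [ 442.23865285 -142.13313619]
174.14405347361952 110.16441938569409
174.23048118541573 100.32727903842968
174.23278895981122 51.17165581060222
```

Run:
```python
from h import *
print(manip.read_state()["wrist_force"],manip.read_state()["clock"])
p,d=vision.camera("side");q=cv2.imread("pics/side0.png")[:,:,::-1]
df=cv2.absdiff(p,q.copy()).max(2)
cv2.imwrite("pics/diff.png",(df>40).astype(np.uint8)*255)
print(workorder.sign_off())
```

```text
[-0.53482117 -0.48569846  1.1556475 ] 10.4667
the job is handed in; nothing more can be done
None
```

View pics/diff.png

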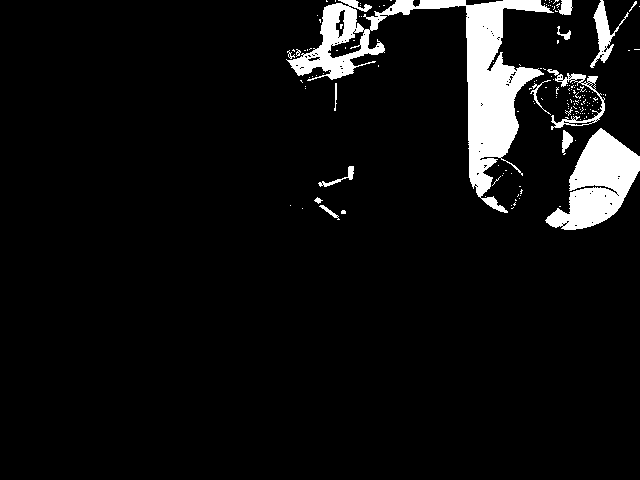

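The lever now points at about 89.7°, within the 3° tolerance, and I have handed the job in at about 10.5 s; sign-off gave no verdict. I pushed the pin round the scale from about 21° with the shut fingers, then backed off and raised them to about 300 mm above the table.

- **Angle:** in the last wrist view the lever lay at 174.2° in the world frame and the 90° mark, fitted from six neighbouring marks, at 174.5°. Earlier estimates of the mark ranged from 174.4° to 175.7°. The larger of those would put the lever up to 1.5° short, still within tolerance.
- **Polarimeter and other items:** comparing the side view before and after shows changes only at the lever, ring and robot. I saw no movement of the polarimeter, vials, bottle or sharpener. Part of that view was hidden by the arm.
- **Forces:** wrist force readings, taken only when I stopped to check, stayed around 1 N.

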